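# Index a model turntable to the next hole

### The job

Bring the next face of the cardboard tower round on the indexing turntable: with the fingertips press the yellow plunger button fully down to free the table, and while it is down turn the table anticlockwise (seen from above, towards its red thumb stop) to the next hole, then let the button come up so that the pin locks the table there. Stop at that one hole, not beyond it, and come away clear. Do not pick up, tip or shift the tower and the paint pot riding on the disc, and leave everything else on the desk alone.

Things in the scene. Friction and masses are not known exactly. Their poses are not given: they have to be found in the camera images.
- index_base: the fixed base of the turntable: round plywood board 310 mm across, 12 mm thick, origin at its underside centre on the desk and on the table's turning axis (z up). On short posts it carries a fixed blue index ring (238 mm inner, 300 mm outer diameter, top 44 mm above the desk) with 8 black holes, 45 degrees apart, on a circle of 134 mm radius; hole 0, where the pin starts, lies along this body's +x axis. The whole unit may stand at any yaw.
- turntable (a joint): rotation (rad) of the white disc (234 mm diameter, top 46 mm above the desk) about the vertical axis: 0 as it starts, positive anticlockwise seen from above, 0.785 = next hole. Turns freely (friction about 0.05 N m) while the button is down, and is blocked (about 0.01 rad of play) while the pin is in a hole. If the button is let up between holes, the spring-loaded pin rides under the ring and clicks into a hole by itself when it comes within about 0.04 rad.
- plunger (a joint): travel (m) of the yellow button: 0 = up (pin in the hole), 0.014 = hard stop fully down. Pin leaves the hole at about 0.0095, so press to 0.0105 or more. Spring: about 3 N at the top, 6.5 N fully down.
- plunger_top (a point): centre of the top face of the yellow plunger button: round, 32 mm diameter, flat, pressed straight down; on the disc 85 mm from the turning axis, top 64 mm above the desk when up and 50 mm when down. It rides with the disc. A crank under it carries the brass pin (8 mm diameter) that shows in the ring's hole outward of the button.
- stop_face (a point): upper middle of the near face of the red thumb stop, a fixed upright fin on the disc on the anticlockwise side of the button: 44 mm long radially, 8 mm thick, reaching 74 mm above the desk; the point lies 22 mm from the button's centre and 66 mm above the desk. A finger on the button can push sideways against it.
- disc_center (a point): centre of the white disc's top face, 46 mm above the desk, on the turning axis; its x axis points to the button and turns with the disc
- next_hole (a point): top of the ring hole that the pin must lock into, fixed, 134 mm from the axis, 45 degrees anticlockwise from the starting hole, 44 mm above the desk
- pot_spot (a point): point on the disc top opposite the button, 82 mm from the axis, on which the paint pot stands; turns with the disc
- tower: loose octagonal cardboard tower model, 68 mm across, 60 mm high, 90 g, standing in the middle of the disc (origin: underside centre); rides round with it, its top 106 mm above the desk
- paint_pot: small loose red paint pot with white cap, 34 mm diameter, 34 mm high, standing on the disc opposite the button (origin: underside centre); rides round with it
- glue_bottle: white glue bottle with orange cap and blue label, 44 mm diameter, 130 mm high, standing on the desk (origin: underside centre)
- water_bottle: blue water bottle, 66 mm diameter, 170 mm high, standing on the desk (origin: underside centre)
- glue_stick: yellow glue stick with green cap, 27 mm diameter, 95 mm high, standing (origin: underside centre)
- pencil: red flat pencil, 171 mm long, 11 mm wide, 7 mm high, lying on the desk (origin: underside centre of the shaft)
- ruler: green plastic ruler, 200 x 30 x 4 mm, lying on the desk (origin: underside centre)
- compass: steel drawing compass, about 150 mm long, 14 mm high, lying on the desk (origin: underside at its hinge)

How it is judged:
By the outcome, as a careful person would: the job done as asked, in the order asked, and still so for the second after the job is handed in, with the robot touching nothing.
It also fails if it takes over 37 s, if anything falls off the work surface, if the arm or the gripper's body presses on something with over 40 N, if the wrist force passes 120 N, or if a joint passes its speed limit or range.

### The arm

A 7-joint arm with a two-finger parallel gripper is mounted at the origin on the work surface. World frame = base frame: x ahead of the robot, y to its left, z up, the work surface at z = 0. Lengths are in mm, angles in rad, forces in N, time in s.
With the tool pointing down it reaches from about 400 to 875 mm from the base axis. Payload 19.3 kg.
Tool frame: the origin (TCP) lies midway between the tips of the shut fingers; the grasp point (between the pads) lies 19 mm behind it; x points along the fingers, y is the direction in which the jaws open and shut, and the axes are right-handed (so a half turn about x gives the same grasp; the last joint's range is limited). The gripper opens to 85 mm and grips with 20 to 120 N. Pads are 22 mm wide; open, the fingers measure 114 mm over their backs; the gripper's body (76 mm by 85 mm) begins 54 mm behind the grasp point. The pads swing forward as they close: fully open they stand 13 mm farther back than shut.
Start: joints at [-1.295, 0.521, -0.036, 1.599, 0.021, 1.021, -0.113], TCP at [211.861, 587.987, 205.491] pointing down, gripper open.
Joint ranges: [-2.91, 2.91], [-0.3, 2.13], [-1.5, 1.42], [0.17, 2.43], [-1.26, 4.41], [0.16, 1.93], [-2.52, 2.52]. Speed limits (rad/s): [1.89, 1.89, 2.39, 2.39, 3.01, 3.01, 3.01].

### API

Orientations are given as a unit quaternion [w, x, y, z].
In Python, from bench import monitor, camera, camera_params, workorder gives the robot as it stands.
- The arm moves only by the tool jog_arm, never from a script. Its argument "motion" is a list of rows, each a list of 4 numbers: the shift along the tool's x, y, z in mm, then the turn about the tool's x in rad. A call has 1 to 12 rows; each row is the pose to reach, as a shift and turn from the pose measured when the call began, along the tool's axes at that moment; what a row does not reach only later rows make up. A row lasts 1/12 s, in which the tool goes at most 41.7 mm and 7.16 degrees, less where a joint would pass 70% of its speed; a pose out of reach is approached as far as the arm can. A call with a gripper value outside its range is refused whole. "fingers" is the opening, from -1 (shut) to 1 (fully open), so that 0 is half open, set as the call begins (left out, the last holds). The fingers move at their own pace and stop on an object; the grip force is fixed at half the most. Time passes only in rows, so rows that repeat a pose let the fingers close. It gives the time, the measured TCP pose, the force and the opening at its end, in the units of the state.
- monitor.get_state(): the state, without advancing time (a new reading comes with each control period).
- camera(name): name is "scene" or "top" or "wrist"; returns the picture (400x640x3 uint8, red, green, blue); there is no depth.
- camera_params(name): a dict with "vertical_fov" (degrees; the focal length in pixels is half the picture's height over the tangent of half this angle, whatever the lens; pixels are square), "cx", "cy" (the principal point, pixels), "k1" (the pictures are not rectified: a ray, as slopes to the right and down, at radius r is drawn at 1 + k1 r^2 times it, then the intrinsics apply), "rvec" (rotation vector, rad) and "tvec" (3), from world to camera coordinates, as OpenCV has them. Camera axes: x right, y down, z forward; pixel columns grow to the right and rows downward; lengths in mm; the calibration is good to about 2 mm. A picture is of the moment at which its call begins: read the wrist's pose just before it. camera_params takes no time and is no camera call; for the wrist camera it gives the pose at the moment of the call.
- workorder.finish_job(): hands the job in, once; it reports no verdict.
The state is a dict: "time_s": time; "joint_pos": joint angles; "qvel": joint speeds; "tau": joint torques, N m; "tool_pos": TCP position; "orientation": TCP orientation; "force": force on the tool from outside, world axes, zero at the start; "wrist_torque": the same for the moment, N m; "grip_width": opening from 0.0 (shut) to 1.0 (fully open).
Only numpy, scipy, OpenCV 4.12 (cv2) and the standard library are available. Lean on these libraries where they do the work, as an engineer would, in place of code of your own. Each camera call takes 0.05 s, during which the arm holds its last target. There are 200 camera calls.

## Working session

There is one attempt and no reset: what is moved stays moved. The work goes in short steps, Python scripts to look and compute and a tool call to move; the robot and the scene stay as the last step left them, time stands still between calls to the robot, and variables do not carry over. Pictures are saved under pics/ and viewed, about 8 in all and at most 12, crops included, and the job is handed in when it is done.

Besides the shell and the picture viewer there is one more tool, called after ">>>" as name(argument=value, ...), one argument or row to a line, values as JSON. jog_arm: Moves the arm, as the interface text tells. Its arguments: {"type":"object","properties":{"motion":{"type":"array","items":{"type":"array","items":{"type":"number"}}},"fingers":{"type":"number"}},"required":["motion"]}

```bash
mkdir -p pics
python3 - <<'E'
from bench import monitor,camera,camera_params
import cv2
s=monitor.get_state();print(s)
for n in("scene","top"):
    print(n,camera_params(n)); cv2.imwrite(f"pics/{n}0.png",camera(n)[:,:,::-1])
E
```

```text
{'time_s': 0.0, 'joint_pos': array([-1.29520375,  0.5220629 , -0.03631653,  1.59998334,  0.02119807,
        1.0211011 , -0.11277362]), 'qvel': array([-0.00183192,  0.00059297, -0.00169127, -0.00120479, -0.00100387,
       -0.00014034,  0.00147682]), 'tau': array([ 1.10436758e-03, -9.27084875e+01,  1.98011287e+00, -3.69927871e+01,
        1.78329827e-02,  7.94697844e-03,  4.11960275e-05]), 'tool_pos': array([211.75827229, 587.64879888, 204.90424509]), 'orientation': array([ 0.69652376,  0.12123443,  0.6966052 , -0.12205757]), 'force': array([ 0.60196331, -0.36486951,  0.02081247]), 'wrist_torque': array([ 0.0139921 , -0.00065944, -0.05633604]), 'grip_width': 1.0003481756271098}
scene {'vertical_fov': 48.20619952097511, 'cx': 316.9074207815625, 'cy': 198.99391850302578, 'k1': -0.06742608536607551, 'rvec': array([ 2.24626992,  1.36496407, -0.3839562 ]), 'tvec': array([-228.93469836, -343.29357637, 1420.5845204 ])}
top {'vertical_fov': 47.72785541330609, 'cx': 318.0569562974101, 'cy': 193.80494137833244, 'k1': -0.07605105919050814, 'rvec': array([ 2.10352103, -2.09223314,  0.24095695]), 'tvec': array([   9.05307062,  552.47710111, 1272.68078373])}
```

View pics/top0.png

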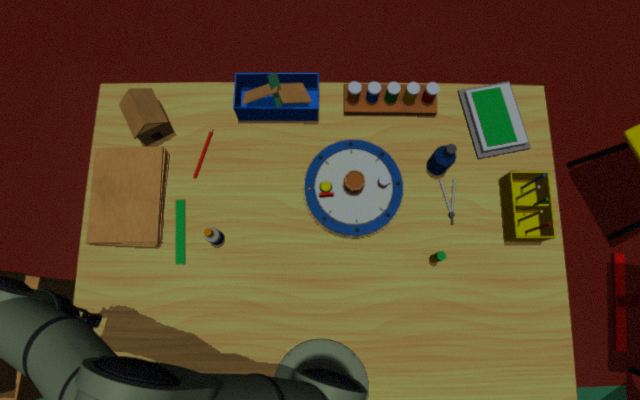

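View pics/scene0.png

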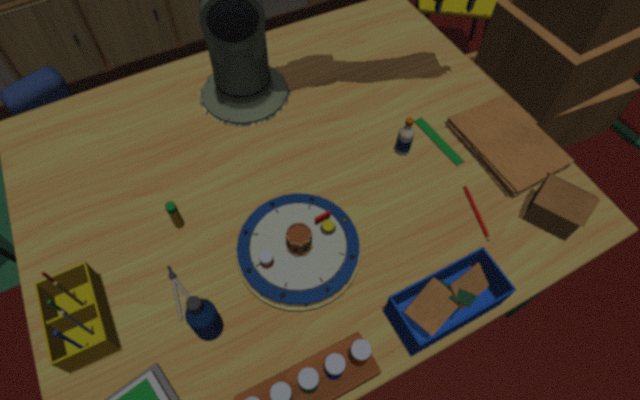

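The top view shows the ring centred near (354,188), the button near (326,187) and the red stop near (326,195). Next I'll convert these to positions.

```bash
cat > h.py <<'E'
import numpy as np,cv2
from bench import monitor,camera,camera_params
def ray(n,uv,p=None):
    p=p or camera_params(n); f=200/np.tan(np.radians(p["vertical_fov"]/2))
    K=np.array([[f,0,p["cx"]],[0,f,p["cy"]],[0,0,1]])
    q=cv2.undistortPoints(np.float64(uv).reshape(-1,1,2),K,np.array([p["k1"],0,0,0.]))[:,0]
    R=cv2.Rodrigues(p["rvec"])[0]
    return -R.T@p["tvec"],np.c_[q,np.ones(len(q))]@R
def plane(n,uv,z):
    c,d=ray(n,uv); return c+d*((z-c[2])/d[:,2])[:,None]
def blobs(im,lo,hi,amin=8):
    m=cv2.inRange(cv2.cvtColor(im,cv2.COLOR_RGB2HSV),np.array(lo),np.array(hi))
    k,l,st,c=cv2.connectedComponentsWithStats(m)
    return m,[(st[i,4],c[i]) for i in range(1,k) if st[i,4]>=amin],l
E
python3 - <<'E'
from h import *
for n,box in(("top",(295,130,115,115)),("scene",(230,185,140,130))):
    im=cv2.imread(f"pics/{n}0.png")[:,:,::-1]; x,y,w,h=box; c=np.ascontiguousarray(im[y:y+h,x:x+w])
    m,b,l=blobs(c,(100,110,40),(125,255,255),300)
    big=max(b,key=lambda t:t[0]); lab=l[int(0),0]
    mm=np.uint8(m>0); cs,_=cv2.findContours(mm,cv2.RETR_CCOMP,cv2.CHAIN_APPROX_NONE)
    cs=sorted(cs,key=len)[-2:]
    for k in cs:
        P=plane(n,k[:,0]+[x,y],44)[:,:2]
        A=np.c_[P,np.ones(len(P))]; s=np.linalg.lstsq(A,(P**2).sum(1),rcond=None)[0]
        cen=s[:2]/2; print(n,"circle",cen,"R",np.sqrt(s[2]+cen@cen))
    for nm,lo,hi,z in(("yel",(22,150,90),(35,255,255),64),("red",(0,180,70),(6,255,255),74),("red2",(172,180,70),(180,255,255),74)):
        _,b,_=blobs(c,lo,hi)
        for a,q in b: print(n,nm,a,q+[x,y],plane(n,[q+[x,y]],z)[0])
    cv2.imwrite(f"pics/{n}c.png",cv2.resize(c[:,:,::-1],None,fx=4,fy=4,interpolation=cv2.INTER_CUBIC))
E
```

```text
top circle [582.83934434 -94.16464807] R 120.58530974956533
top circle [581.89969487 -93.88615786] R 146.21023211536692
top yel 77 [325.46753247 185.94805195] [576.53480018  -9.84515752  64.        ]
top red 38 [325.86842105 193.60526316] [550.82070036 -10.9267407   74.        ]
scene circle [582.09895477 -98.4212754 ] R 121.90836158037371
scene circle [ 585.09240839 -100.20693862] R 145.17864674815638
scene yel 98 [327.40816327 225.02040816] [578.7158907  -15.79866266  64.        ]
scene red 24 [322.66666667 215.75      ] [555.35639927 -16.72254181  74.        ]
```

View pics/topc.png

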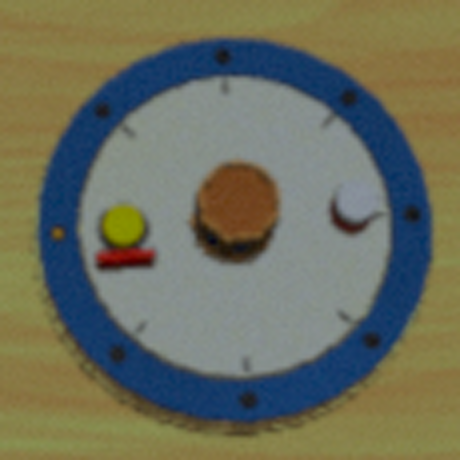

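The crop shows the pin in its hole on the left, the stop below the button (the anticlockwise side) and the next hole at lower left. The two cameras disagree by about 5 mm in y, so I'll refine with the wrist camera. First I'll work out the approach.

```bash
cat >> h.py <<'E'
from scipy.spatial.transform import Rotation as Ro
def tool():
    s=monitor.get_state(); q=s["orientation"]; return s,Ro.from_quat(np.r_[q[1:],q[0]]).as_matrix()
E
python3 - <<'E'
from h import *
s,R=tool(); print(R.round(3)); print(R.T@(np.array([560,-40,205])-s["tool_pos"]))
a=np.radians(94); print("tool y yaw",np.degrees(np.arctan2(R[1,1],R[0,1])))
E
```

```text
[[-0.     0.339  0.941]
 [-0.001  0.941 -0.339]
 [-1.    -0.001  0.   ]]
[ 5.13277075e-01 -4.72499705e+02  5.40352310e+02]
tool y yaw 70.18723473613753
```

>>> jog_arm(
  motion=[
    [0, -30, 33, 0.1],
    [0, -60, 66, 0.2],
    [0, -95, 104, 0.3],
    [0, -130, 143, 0.4],
    [0, -155, 170, 0.5],
    [0, -180, 198, 0.6],
    [0, -205, 225, 0.7],
    [0, -230, 253, 0.8],
    [0, -255, 280, 0.9],
    [0, -280, 308, 1.0],
    [0, -305, 335, 1.1],
    [0, -330, 363, 1.15],
  ],
  fingers=-1,
)

```text
time_s: 1.1
tool_pos: [441.8, 152.3, 205.4]
orientation: [0.517, 0.482, 0.517, -0.483]
force: [1.0, 1.3, -0.3]
grip_width: 0.001
```

Run:
```python
from h import *
s,R=tool(); print(s["time_s"],s["tool_pos"],s["joint_pos"].round(2),R.round(3)); print(R.T@(np.array([530,-13,205])-s["tool_pos"]))
print("yaw",np.degrees(np.arctan2(R[1,1],R[0,1])))
```

```text
1.1 [441.76471865 152.28315061 205.41173333] [-0.76  0.29  0.36  2.01 -0.13  0.86 -0.25] [[-0.     0.998  0.069]
 [-0.001  0.069 -0.998]
 [-1.    -0.     0.001]]
[  0.52475708  76.64962898 170.96407015]
yaw 3.9468217759196222
```

>>> jog_arm(
  motion=[
    [0, 10, 25, 0],
    [0, 23, 50, 0],
    [0, 35, 80, 0],
    [0, 48, 110, 0],
    [0, 62, 140, 0],
    [0, 72, 162, 0],
    [0, 77, 171, 0],
    [0, 77, 171, 0],
    [0, 77, 171, 0],
  ],
)

```text
time_s: 1.85
tool_pos: [530.0, -12.7, 205.2]
orientation: [0.517, 0.482, 0.517, -0.483]
force: [0.5, 0.4, 0.2]
grip_width: -0.001
```

Run:
```python
from h import *
s,R=tool(); print(s["time_s"],s["tool_pos"],s["joint_pos"].round(2)); p=camera_params("wrist");print(p)
np.save("wp.npy",p,allow_pickle=True); cv2.imwrite("pics/w1.png",camera("wrist")[:,:,::-1])
```

```text
1.85 [530.0287157  -12.71539937 205.19794306] [-0.4   0.4   0.41  1.87 -0.2   0.92  0.17]
{'vertical_fov': 62.43129145481404, 'cx': 324.9583734219099, 'cy': 199.21428045756832, 'k1': 0.016942134094587585, 'rvec': array([-2.84247423, -0.0969356 , -0.01269365]), 'tvec': array([-527.28019847,  -84.8762659 ,  364.30851367])}
```

View pics/w1.png

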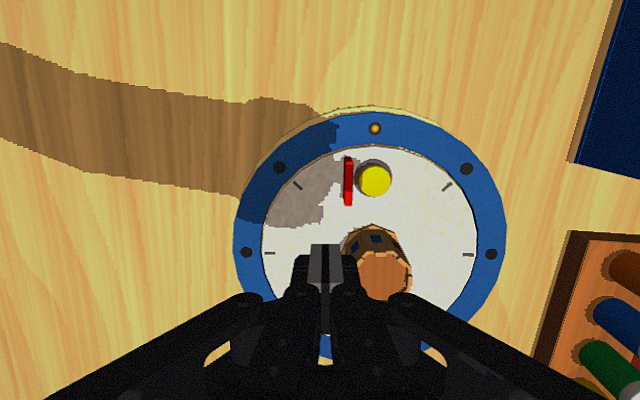

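The wrist view shows the button at (375,181), the stop at (348,182), the pin at (376,128), and ring holes at (279,167), (466,168), (246,252) and (469,254).

Run:
```python
from h import *
p=np.load("wp.npy",allow_pickle=True).item(); im=cv2.imread("pics/w1.png")[:,:,::-1].copy()
def pl(uv,z): c,d=ray("w",uv,p); return (c+d*((z-c[2])/d[:,2])[:,None])[:,:2]
hs=[]
g=cv2.cvtColor(im,cv2.COLOR_RGB2GRAY)
for u,v in((279,167),(466,168),(246,252),(469,254)):
    w=g[v-9:v+10,u-9:u+10]; yy,xx=np.nonzero(w<30); hs.append([u-9+xx.mean(),v-9+yy.mean()])
H=pl(hs,44); pin=pl([[376,128]],44)
P=np.r_[H,pin]; s=np.linalg.lstsq(np.c_[P,np.ones(5)],(P**2).sum(1),rcond=None)[0]; c=s[:2]/2
print("px",hs,"holes",H,"c",c,"R",np.sqrt(s[2]+c@c)); d=P-c;print("ang",np.degrees(np.arctan2(d[:,1],d[:,0])))
for nm,lo,hi,z in(("yel",(25,150,180),(33,255,255),64),("red",(0,200,100),(4,255,255),72)):
    for a,q in blobs(im,lo,hi,40)[1]:
        if q[1]<240: X=pl([q],z)[0];print(nm,a,q,X,np.linalg.norm(X-c))
```

```text
px [[np.float64(279.0175438596491), np.float64(167.06140350877192)], [np.float64(463.8181818181818), np.float64(166.9090909090909)], [np.float64(246.15555555555557), np.float64(251.44444444444446)], [np.float64(476.6923076923077), np.float64(252.0)]] holes [[ 482.58773258   -8.34252646]
 [ 668.43876005    4.42955051]
 [ 449.34249467 -104.54136533]
 [ 700.24820161  -87.80497642]] c [576.8115061  -88.28726806] R 126.22006271033015
ang [ 139.68685536   45.33864245 -172.73319616    0.22386483   90.39655786]
yel 690 [375.05217391 181.27681159] [577.63637369 -11.6790902 ] 76.61261854963584
red 327 [348.19266055 182.78593272] [551.31597011 -12.94346779] 79.54062228911563
```

The geometry agrees across views: axis at about (583,-97), button at about (577.5,-12), radius 85.4 (should be 85), start bearing 93.7°. Now I'll move above the button and descend.

>>> jog_arm(
  motion=[
    [0, 12, 1, 0],
    [10, 25, 2, 0],
    [25, 38, 2.5, 0],
    [45, 44, 3, 0],
    [70, 44, 3, 0],
    [95, 44, 3, 0],
    [115, 44, 3, 0],
    [128, 44, 3, 0],
    [132, 44, 3, 0],
    [132, 44, 3, 0],
  ],
)

```text
time_s: 2.73
tool_pos: [573.0, -10.8, 72.6]
orientation: [0.517, 0.481, 0.518, -0.483]
force: [1.1, -0.6, 0.7]
grip_width: 0.002
```

Run:
```python
from h import *
s,R=tool(); print(s["time_s"],s["tool_pos"],s["force"],R.round(4)); cv2.imwrite("pics/w2.png",camera("wrist")[:,:,::-1])
```

```text
2.7333 [573.0486632  -10.76642047  72.60382879] [ 1.10989717 -0.59830344  0.74541079] [[-2.700e-03  9.975e-01  7.090e-02]
 [-2.000e-04  7.090e-02 -9.975e-01]
 [-1.000e+00 -2.700e-03  0.000e+00]]
```

View pics/w2.png

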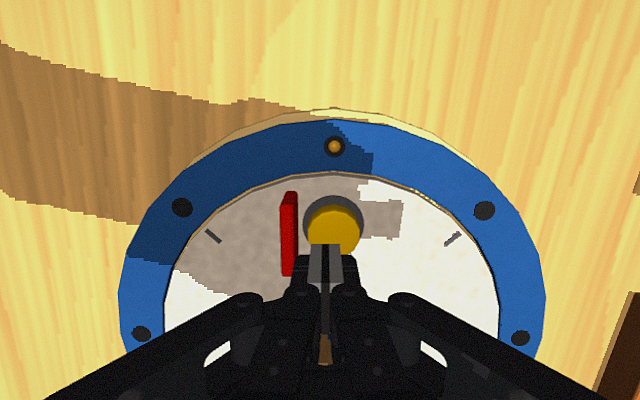

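The fingertips (310–343,245) sit over the button (334,228), and the stop is at (289,235), clear of them. Pressing next.

>>> jog_arm(
  motion=[
    [3, 2, 0, 0],
    [6, 2, 0, 0],
    [9, 2, 0, 0],
    [12, 2, 0, 0],
    [15, 2, 0, 0],
    [18, 2, 0, 0],
    [20, 2, 0, 0],
    [21, 2, 0, 0],
    [21, 2, 0, 0],
  ],
)

```text
time_s: 3.53
tool_pos: [575.5, -11.0, 52.3]
orientation: [0.517, 0.482, 0.518, -0.483]
force: [-0.4, -0.1, -0.1]
grip_width: 0.0
```

Run:
```python
from h import *
s,R=tool(); print(s["time_s"],s["tool_pos"],s["force"],R.round(4))
```

```text
3.5333 [575.49814098 -11.00203546  52.25338559] [-0.42674723 -0.06251857 -0.07425316] [[-1.700e-03  9.975e-01  7.050e-02]
 [-3.000e-04  7.050e-02 -9.975e-01]
 [-1.000e+00 -1.700e-03  2.000e-04]]
```

At z = 52.3 I expect about 6 N, but the reading is about 0. I'll look before going on.

Run:
```python
from h import *
print([monitor.get_state()["force"].round(2) for _ in range(3)])
w=camera("wrist")[120:300,220:450]; a=cv2.resize(w,None,fx=3,fy=3,interpolation=cv2.INTER_CUBIC)
cv2.imwrite("pics/w3.png",a[:,:,::-1]); s=monitor.get_state(); print(s["tool_pos"],s["force"],s["wrist_torque"])
im=camera("scene"); m,b,_=blobs(im[185:315,230:370].copy(),(20,150,70),(35,255,255)); print(b)
```

```text
[array([-0.43, -0.06, -0.07]), array([-0.43, -0.06, -0.07]), array([-0.43, -0.06, -0.07])]
[575.60378491 -10.96564797  52.42618736] [-0.49364047  0.5028936  -0.37361907] [-0.00505085 -0.02025118  0.02190025]
[(np.int32(74), array([97.59459459, 41.40540541]))]
```

View pics/w3.png

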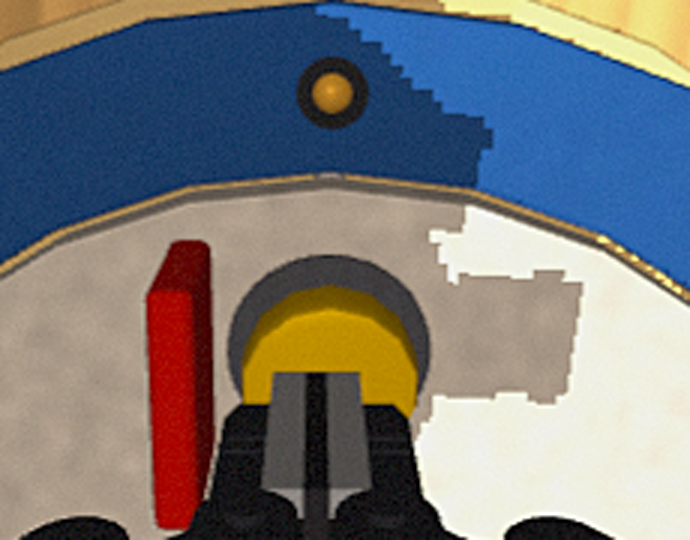

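Run:
```python
from h import *
s,R=tool(); p=camera_params("wrist"); f=200/np.tan(np.radians(p["vertical_fov"]/2))
K=np.array([[f,0,p["cx"]],[0,f,p["cy"]],[0,0,1]])
t=s["tool_pos"]; z=R[:,2]
pts=np.array([t,t+11*z,t-11*z,[577.5,-12,64],[577.5,-12,50],[561.5,-12,64],[593.5,-12,64]]+[[577.5,-12+16,zz] for zz in (64,50)])
q=cv2.projectPoints(pts,p["rvec"],p["tvec"],K,np.array([p["k1"],0,0,0]))[0][:,0]
print(((q-[220,120])*3).round(0)); Rm=cv2.Rodrigues(p["rvec"])[0]; print("cam",-Rm.T@p["tvec"])
```

```text
[[317. 358.]
 [317. 412.]
 [317. 301.]
 [327. 391.]
 [326. 358.]
 [235. 385.]
 [419. 397.]
 [334. 304.]
 [333. 277.]]
cam [570.3102374   63.10952536 219.91587275]
```

The camera shows the button still up, so the real tips are above where TCP z puts them. I'll descend slowly and watch for the contact force.

>>> jog_arm(
  motion=[
    [1, 1, 0, 0],
    [2, 1, 0, 0],
    [3, 1, 0, 0],
    [4, 1, 0, 0],
    [4, 1, 0, 0],
  ],
)

```text
time_s: 4.05
tool_pos: [576.6, -10.9, 48.3]
orientation: [0.517, 0.482, 0.518, -0.482]
force: [0.4, -0.4, 0.2]
grip_width: 0.001
```

>>> jog_arm(
  motion=[
    [1, 0, 0, 0],
    [2, 0, 0, 0],
    [3, 0, 0, 0],
    [4, 0, 0, 0],
    [4, 0, 0, 0],
  ],
)

```text
time_s: 4.47
tool_pos: [576.4, -10.9, 44.1]
orientation: [0.517, 0.482, 0.518, -0.483]
force: [-0.2, -0.4, 0.4]
grip_width: -0.003
```

Run:
```python
from h import *
w=camera("wrist")[120:300,220:450]; a=cv2.resize(w,None,fx=1.7,fy=1.7,interpolation=cv2.INTER_CUBIC)
c=camera("scene")[170:290,260:390]; b=cv2.resize(c,(390,360),interpolation=cv2.INTER_CUBIC)
o=np.zeros((360,790,3),np.uint8); o[:a.shape[0],:a.shape[1]]=a; o[:,400:]=b
cv2.imwrite("pics/w4.png",o[:,:,::-1]); print(monitor.get_state())
```

```text
{'time_s': 4.5667, 'joint_pos': array([-0.29334423,  0.69087324,  0.3016388 ,  1.85932524, -0.32203194,
        0.64062751,  0.27422263]), 'qvel': array([ 3.03195249e-04, -3.13625373e-03,  5.50665781e-04, -2.45586190e-03,
        1.60967198e-03,  1.67653924e-04,  6.27075832e-05]), 'tau': array([ 4.77563299e-03, -9.22746205e+01,  1.12069836e+01, -2.44804555e+01,
        7.36501242e-03, -7.22669007e-03,  5.71106691e-03]), 'tool_pos': array([576.5683993 , -10.90327479,  44.32827338]), 'orientation': array([ 0.51698511,  0.48162716,  0.51766304, -0.48247968]), 'force': array([0.92909596, 0.065857  , 1.05127313]), 'wrist_torque': array([ 0.03774301,  0.00706621, -0.03513772]), 'grip_width': 0.0026211032848001783}
```

View pics/w4.png

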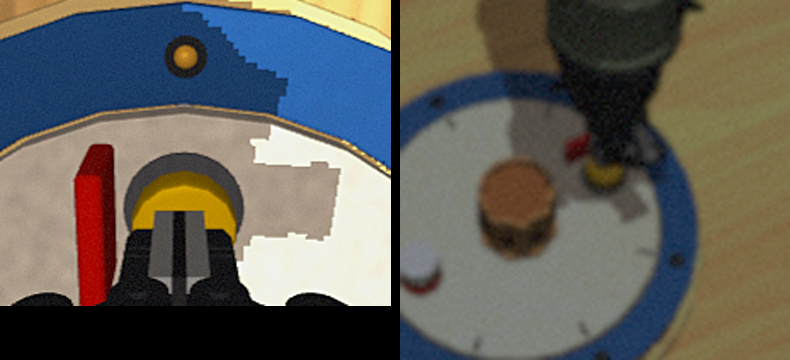

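The scene view shows the tips just above the yellow button, so the tips end roughly 20 mm short of the reported TCP. The gripper body stays radially clear of the tower (about 6 mm), so I'll keep descending until contact.

>>> jog_arm(
  motion=[
    [1, 0, -1, 0],
    [2, 0, -2, 0],
    [3, 0, -2, 0],
    [4, 0, -2, 0],
    [4, 0, -2, 0],
  ],
)

```text
time_s: 4.98
tool_pos: [576.2, -8.9, 40.1]
orientation: [0.517, 0.481, 0.518, -0.483]
force: [-0.3, -0.7, 0.5]
grip_width: -0.0
```

>>> jog_arm(
  motion=[
    [1, 0, 0, 0],
    [2, 0, 0, 0],
    [3, 0, 0, 0],
    [4, 0, 0, 0],
    [4, 0, 0, 0],
  ],
)

```text
time_s: 5.4
tool_pos: [576.3, -8.9, 36.0]
orientation: [0.517, 0.482, 0.518, -0.483]
force: [0.4, 0.4, 3.7]
grip_width: 0.0
```

Contact at TCP z ≈ 36 with 3.7 N, matching the button's 3 N preload. Pressing down its travel.

>>> jog_arm(
  motion=[
    [2, 0, 0, 0],
    [4, 0, 0, 0],
    [6, 0, 0, 0],
    [8, 0, 0, 0],
    [9, 0, 0, 0],
    [10, 0, 0, 0],
    [10, 0, 0, 0],
  ],
)

```text
time_s: 5.98
tool_pos: [576.4, -8.8, 25.8]
orientation: [0.517, 0.482, 0.518, -0.482]
force: [0.2, 1.2, 6.1]
grip_width: 0.003
```

Run:
```python
from h import *
w=camera("wrist")[120:300,220:450]; a=cv2.resize(w,None,fx=1.7,fy=1.7,interpolation=cv2.INTER_CUBIC)
c=camera("scene")[170:290,260:390]; b=cv2.resize(c,(390,360),interpolation=cv2.INTER_CUBIC)
o=np.zeros((360,790,3),np.uint8); o[:a.shape[0],:a.shape[1]]=a; o[:,400:]=b
cv2.imwrite("pics/w5.png",o[:,:,::-1]); s=monitor.get_state();print(s["force"],s["tool_pos"],s["wrist_torque"])
```

```text
[0.16674252 1.33978665 6.80823513] [576.43580991  -8.85771469  25.91255241] [ 0.16291372  0.06967648 -0.00181692]
```

View pics/w5.png

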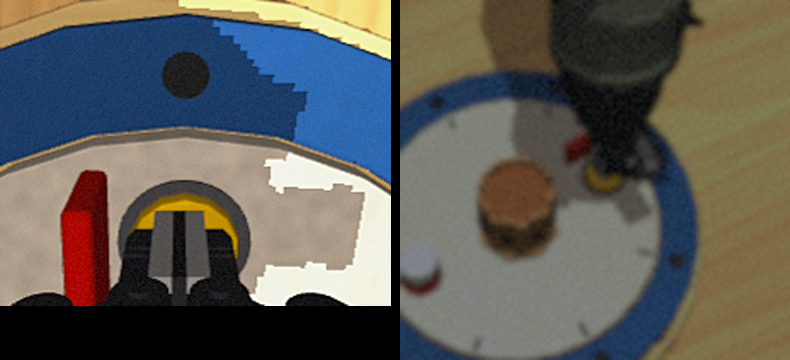

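The pin has left the hole (black disc at (185,75), left panel), and the force is 6–7 N as expected. I'll press slightly deeper, then turn about 0.6 rad along the arc.

>>> jog_arm(
  motion=[
    [1.5, 0, 0, 0],
    [1.5, -4.4, 0.1, -0.05],
    [1.5, -8.8, 0.4, -0.1],
    [1.5, -13.2, 1, -0.15],
    [1.5, -17.5, 1.8, -0.2],
    [1.5, -21.8, 2.7, -0.25],
    [1.5, -26, 3.9, -0.3],
    [1.5, -30.2, 5.3, -0.35],
    [1.5, -34.3, 7, -0.4],
    [1.5, -38.3, 8.8, -0.45],
    [1.5, -42.2, 10.8, -0.5],
    [1.5, -42.2, 10.8, -0.5],
  ],
)

```text
time_s: 7.08
tool_pos: [534.6, -23.1, 24.5]
orientation: [0.621, 0.338, 0.622, -0.339]
force: [-1.9, -1.0, 6.0]
grip_width: 0.0
```

```bash
cat > m.py <<'E'
from h import *
import sys
c=np.array([583,-97.])
s,R=tool(); p=camera_params("wrist"); im=camera("wrist"); cv2.imwrite(f"pics/{sys.argv[1]}.png",im[:,:,::-1])
t=s["tool_pos"]; print(s["time_s"],t,s["force"],"TCP r,ang",np.hypot(*(t[:2]-c)),np.degrees(np.arctan2(t[1]+97,t[0]-583)),"tooly",np.degrees(np.arctan2(R[1,1],R[0,1])))
def pl(uv,z): o,d=ray("w",uv,p); return (o+d*((z-o[2])/d[:,2])[:,None])[:,:2]
# red stop: top-face rim of fin -> min-area rect of red blob; and dark button/pin features
for nm,lo,hi,z in(("yel",(22,150,90),(35,255,255),52),("red",(0,180,60),(5,255,255),72),("red'",(175,180,60),(180,255,255),72)):
    for a,q in blobs(im,lo,hi,60)[1]:
        X=pl([q],z)[0]-c; print(nm,a,q.round(1),"r",np.hypot(*X).round(1),"ang",np.degrees(np.arctan2(X[1],X[0])).round(1))
# scene cam: red stop
for cam in("scene","top"):
    g=camera(cam)
    for a,q in blobs(g,(0,170,50),(6,255,255),6)[1]:
        X=plane(cam,[q],70)[0][:2]-c
        if np.hypot(*X)<120: print(cam,"red",a,q.round(1),np.hypot(*X).round(1),np.degrees(np.arctan2(X[1],X[0])).round(1))
E
python3 m.py w6
```

```text
7.0833 [534.57716728 -23.13593823  24.52388694] [-1.91124077 -1.03541406  5.98996018] TCP r,ang 88.32140369380892 123.24752167098916 tooly 32.86178156499175
yel 596 [332.9 246.1] r 97.3 ang 121.4
red 1686 [269.6 263. ] r 101.9 ang 136.2
scene red 19 [304.8 212.2] 75.4 141.4
```

View pics/w6.png

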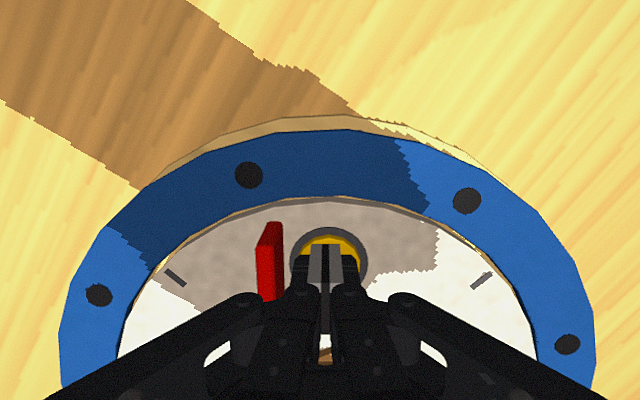

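The disc follows the finger: TCP bearing has gone from 94.3° to 123.2°, and the button bore stays at (329,258) under the tips. About 16.1° remains.

>>> jog_arm(
  motion=[
    [0, -3.5, 0.1, -0.04],
    [0, -7, 0.3, -0.08],
    [0, -10.6, 0.6, -0.12],
    [0, -14.1, 1.1, -0.16],
    [0, -17.5, 1.8, -0.2],
    [0, -21, 2.5, -0.24],
    [0, -23.5, 3.2, -0.27],
    [0, -24.5, 3.5, -0.281],
    [0, -24.5, 3.5, -0.281],
  ],
)

```text
time_s: 7.98
tool_pos: [516.3, -39.2, 24.5]
orientation: [0.661, 0.249, 0.662, -0.249]
force: [-0.5, -0.0, 6.3]
grip_width: 0.001
```

```bash
python3 m.py w7
```

```text
7.9833 [516.27264943 -39.2215199   24.53277895] [-0.5008928  -0.01757072  6.28624722] TCP r,ang 88.26603014170672 139.11107096203207 tooly 48.814106733705735
yel 604 [333.4 246.1] r 97.4 ang 137.1
red 1697 [269.9 262.7] r 102.0 ang 151.9
scene red 12 [296.5 209.7] 81.3 156.8
```

View pics/w7.png

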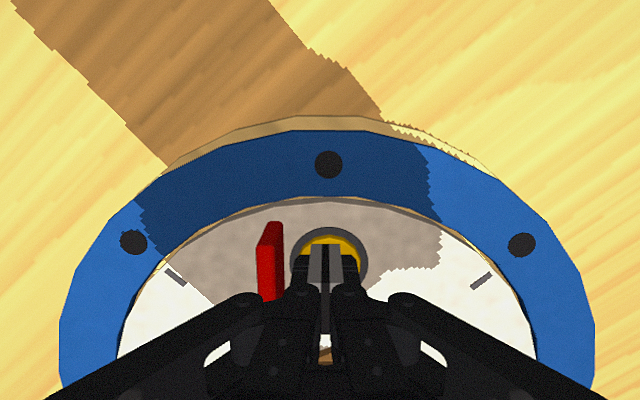

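The next hole is now at (328,164), where the starting hole was before the turn, and the bore is at (329,258), so the disc has turned 45° within about 0.5°. Releasing straight up.

>>> jog_arm(
  motion=[
    [-2, 0, 0, 0],
    [-4, 0, 0, 0],
    [-6, 0, 0, 0],
    [-8, 0, 0, 0],
    [-10, 0, 0, 0],
    [-12, 0, 0, 0],
    [-15, 0, 0, 0],
    [-20, 0, 0, 0],
    [-30, 0, 0, 0],
    [-45, 0, 0, 0],
    [-60, 0, 0, 0],
    [-60, 0, 0, 0],
  ],
)

```text
time_s: 9.13
tool_pos: [517.7, -39.1, 87.4]
orientation: [0.662, 0.249, 0.661, -0.249]
force: [-0.2, -0.8, 1.2]
grip_width: 0.006
```

>>> jog_arm(
  motion=[
    [-25, 0, -5, 0],
    [-50, 0, -15, 0],
    [-75, 0, -25, 0],
    [-95, 0, -40, 0],
    [-95, 0, -40, 0],
  ],
)

```text
time_s: 9.55
tool_pos: [487.4, -11.3, 185.8]
orientation: [0.664, 0.25, 0.66, -0.247]
force: [1.2, 0.4, 1.5]
grip_width: 0.0
```

Run:
```python
from h import *
s,R=tool(); p=camera_params("wrist"); im=camera("wrist"); print(s["time_s"],s["tool_pos"],s["force"])
t=camera("top")[125:245,290:420]
o=np.zeros((400,800,3),np.uint8); o[:,:430]=cv2.resize(im[:,100:530],(430,400)); o[:341,430:]=cv2.resize(t,(370,341),interpolation=cv2.INTER_CUBIC)
cv2.imwrite("pics/w8.png",o[:,:,::-1])
for a,q in blobs(im,(22,150,90),(35,255,255),200)[1]:
    oo,d=ray("w",[q],p); X=(oo+d*((64-oo[2])/d[:,2])[:,None])[0,:2]-[583,-97]; print(a,q,np.hypot(*X),np.degrees(np.arctan2(X[1],X[0])))
```

```text
9.55 [487.44099348 -11.26639371 185.79966325] [1.22881008 0.40504436 1.49230669]
772 [324.2007772  226.91062176] 86.75357927207826 138.24332076861396
```

View pics/w8.png

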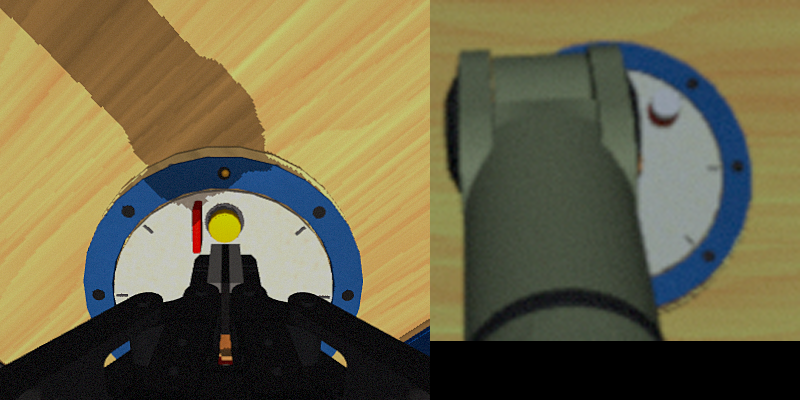

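The brass pin shows in the next hole at (224,173), and the button is up at bearing 138.2° (expected about 138.7°). The pot is in place opposite it. Handing in.

>>> jog_arm(
  motion=[
    [0, 0, 0, 0],
    [0, 0, 0, 0],
    [0, 0, 0, 0],
  ],
)

```text
time_s: 9.9
tool_pos: [487.4, -12.8, 182.3]
orientation: [0.663, 0.249, 0.661, -0.249]
force: [0.3, -0.1, 0.0]
grip_width: 0.001
```

```bash
python3 -c "
from bench import workorder; print(workorder.finish_job())"
```

```text
the job is handed in; nothing more can be done
None
```

The table is turned one hole anticlockwise and locked there, and I handed the job in at about 9.9 s. With shut fingertips I pressed the yellow button (6–7 N) until the pin left its hole. I turned the disc about 45° with the button held down, let it up straight, and backed away.

**Last checks:**
- The pin shows in the next hole.
- The button is up at bearing 138.2°, against about 138.7° expected.
- The paint pot is on its spot opposite the button.
- The tool is clear, with a wrist force of about 0 N.

**What disagreed or was not checked:**
- **Fingertip height:** contact came at a reported TCP height of about 36 mm, where the stated fingertip position gives 64 mm. The fingertips therefore end about 27 mm short of the stated TCP, so I found the button by contact force and camera.
- **Camera positions:** the top and scene cameras differed by about 5 mm on the table's position. The wrist view settled it.
- **Tower:** the arm and fingers hid most of it in the last pictures, so I did not measure its final position.

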